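# Seat the keyed filter cell on the illuminator

## Robot

A 7-joint arm with a two-finger parallel gripper is mounted at the origin on the work surface. World frame = base frame: x ahead of the robot, y to its left, z up, the work surface at z = 0. Lengths are in m, angles in rad, forces in N, time in s.
With the tool pointing down it reaches from about 0.4 to 0.85 m from the base axis. Payload 10.4 kg.
Tool frame: the origin (TCP) lies on the centre line of the jaws, within the pads' length; the fingertips stand 11 mm ahead of it and the grasp point (between the pads) lies 8 mm behind it (tip_reach is the distance from the TCP to the fingertips, in m); z points along the fingers, y is the line along which they close (so a half turn about z gives the same grasp; the last joint's range is limited). The gripper opens to 85 mm and grips with 20 to 120 N. Pads are 22 mm wide; open, the fingers measure 114 mm over their backs; the gripper's body (76 mm by 85 mm) begins 54 mm behind the grasp point. The pads swing forward as they close: fully open they stand 13 mm farther back than shut.
Start: joints at [1.238, 0.332, -0.065, 1.46, 0.022, 1.35, -0.088], TCP at [0.191, -0.595, 0.242] pointing down, gripper open.
Joint ranges: [-2.6, 2.6], [-0.5, 2.12], [-1.47, 1.34], [0.16, 2.42], [-1.27, 4.41], [0.06, 2.06], [-2.6, 2.6]. Speed limits (rad/s): [2.22, 2.22, 2.79, 2.79, 3.14, 3.14, 3.14].

## Interface

Orientations are given as a unit quaternion [x, y, z, w].
In Python, from workcell import get_obs, camera, hand_in, tip_reach gives the robot as it stands. The module is installed in compiled form; this text tells all that it offers.
- The arm moves only by the tool move_arm, never from a script. Its argument "plan" is a list of rows, each an object with "delta_pos": the shift along the tool's x, y, z in shares of 75 cm (1.0 is 75 cm), a list of three; "turn": the turn, a rotation vector about the tool's x, y, z in shares of pi rad (1.0 is pi rad), a list of three; "fingers": the closure, from 0 (fully open) to 1 (shut). A call has 1 to 12 rows; each row is the pose to reach, as a shift and turn from the pose commanded when the call began, along the tool's axes at that moment; what a row does not reach only later rows make up. A row lasts 1/8 s, in which the tool goes at most 62.5 mm and 10.7 degrees, less where a joint would pass 70% of its speed; a pose out of reach is approached as far as the arm can. Shift and turn numbers lie between -1 and 1, and a call with a number outside is refused. A call with a gripper value outside its range is refused whole. The fingers move at their own pace and stop on an object; "force" is the grip in N (left out, the last holds). Time passes only in rows, so rows that repeat a pose let the fingers close. It gives the time, the measured TCP pose, the force, the opening and the grip force at its end, in the units of the state.
- get_obs(): the state, without advancing time (a new reading comes with each control period).
- camera(name): name is "side" or "top"; returns a dict with "color" (384x512x3 uint8, red, green, blue), "range_z" (384x512 float32, m along the optical axis (not along the pixel's ray), 0 where there is no reading), "fx", "fy", "cx", "cy" (pixels), "R" (3x3) and "t" (3): a world point X has camera coordinates R X + t. Camera axes: x right, y down, z forward; pixel columns grow to the right and rows downward; lengths in m; the calibration is good to about 2 mm. A picture is of the moment at which its call begins.
- hand_in(): hands the job in; it is judged then, once.
The state is a dict: "clock": time; "joint_pos": joint angles; "joint_velocities": joint speeds; "tau": joint torques, N m; "position": TCP position; "ee_rot": TCP orientation; "ft_force": force on the tool from outside, world axes, zero at the start; "torque": the same for the moment, N m; "grip_width": opening from 0.0 (shut) to 1.0 (fully open); "grasp_force": force on a finger pad.
Only numpy, scipy, OpenCV 4.12 (cv2) and the standard library are available. Lean on these libraries where they do the work, as an engineer would, in place of code of your own. Each camera call takes 0.05 s, during which the arm holds its last target. There are 200 camera calls.

## Task

Fit the tall black knurled filter cell (the tall collar with the glass window on top) over the spigot of the white illuminator base: turn it until the hidden keyways inside it drop over the spigot's pins, then push it down against the sprung seat until it is fully home. Nothing latches it, so finish with the gripper still holding the cell and keeping it pushed fully home; leave the other things on the bench where they are.

Things in the scene. Friction and masses are not known exactly. Their poses are not given: they have to be found in the camera images.
- collar: Filter cell: a black knurled collar 56 mm in diameter, 40 mm tall, 0.11 to 0.22 kg, standing upright, open end down, a glass window closing its top; the tallest and widest of the three round lens parts. Origin at the centre of its underside, z up. Grip its knurled side anywhere, from above. Its four keyways inside cannot be seen from above.
- collar_mouth (a point): Mouth of the cell's bore, same point as the cell's origin. Bore 33 mm in diameter, 34 mm deep, with four keyways 10.5 mm wide and 6.5 mm deep radially, along the whole bore and open at the bottom, towards the cell's own +x, +y, -x and -y.
- port: White illuminator base, fixed: 190 x 130 x 40 mm, with a lamp hump, 30 mm higher, from 75 mm off the spigot's axis on its +x side. Origin on the table under the spigot's axis, z up. The spigot on its top carries four steel pins 90 degrees apart; their angle about the axis differs every time and is not given by this frame.
- port_home (a point): Point on the spigot's axis, 42 mm above the table: where the cell's origin lies when fully home. Not aligned, the cell rests on the pins, its origin 12 mm above this point; within about 8 degrees of alignment (every 90 degrees of turn) it drops 6 mm onto the sprung seat; the last 6 mm must be pushed.
- port_axis (a point): Centre of the spigot's tip, 66 mm above the table. Spigot: aluminium, 31 mm in diameter, 26 mm tall above the base's top, its upper 6 mm tapered to 23 mm. Its pins reach out to 22 mm from the axis, are round, 5 mm thick, and span 9 to 14 mm above the base's top.
- seat (a joint): Travel of the sprung steel seat ring (68 mm diameter) around the spigot: 0 when up (its top 8 mm above the base's top), 0.006 m fully depressed. It carries 4 N before it yields and needs 9 N (the cell's weight included) fully down; it pushes the cell back up when let go.
- spacer: Bystander: plain aluminium ring, smooth, 44 mm diameter, 30 mm tall. Origin at its underside's centre.
- slim_cell: Bystander: flat black knurled cell, 52 mm diameter, only 14 mm tall. Origin at its underside's centre.
- oil_bottle: Bystander: amber glass bottle, 32 mm diameter, 62 mm tall. Origin at its underside's centre.
- sample_jar: Bystander: clear jar with white lid, 54 mm diameter, 62 mm tall. Origin at its underside's centre.
- slide_box: Bystander: grey slide box, 170 x 85 x 34 mm. Origin at its underside's centre.
- driver: Bystander: screwdriver about 150 mm long lying on the bench. Origin near its middle.
- petri: Bystander: closed clear petri dish, 90 mm diameter, 15 mm tall. Origin at its underside's centre.

How it is judged:
By the outcome, as a careful person would: the job done as asked, in the order asked, and still so for the second after the job is handed in, while the arm keeps its last pose, push and grip.
It also fails if it takes over 58 s, if anything falls off the work surface, if the arm or the gripper's body presses on something with over 40 N, if the wrist force passes 120 N, or if a joint passes its speed limit or range.

## Working session

There is one attempt and no reset: what is moved stays moved. The work goes in short steps, Python scripts to look and compute and a tool call to move; the robot and the scene stay as the last step left them, time stands still between calls to the robot, and variables do not carry over. Pictures are saved under pics/ and viewed, at most 10 in all, crops included, and the job is handed in when it is done.

Besides the shell and the picture viewer there is one more tool, called after "Emit:" as name(argument=value, ...), one argument or row to a line, values as JSON. move_arm: Moves the arm, as the interface text tells. Its arguments: {"type":"object","properties":{"plan":{"type":"array","items":{"type":"object","properties":{"delta_pos":{"type":"array","items":{"type":"number"}},"turn":{"type":"array","items":{"type":"number"}},"fingers":{"type":"number"}}}},"force":{"type":"number"}},"required":["plan"]}

```bash
mkdir -p pics; cat > h.py <<'E'
import numpy as np, cv2
from workcell import *
def cloud(c):
    z=c["range_z"].astype(float); v,u=np.mgrid[:z.shape[0],:z.shape[1]]
    P=np.stack([(u-c["cx"])/c["fx"]*z,(v-c["cy"])/c["fy"]*z,z],-1)
    W=(P-c["t"])@np.asarray(c["R"]); W[z==0]=np.nan
    return W
def save(c,n): cv2.imwrite("pics/"+n,c["color"][...,::-1])
E
python3 - <<'E'
from h import *
for n in("top","side"):
    c=camera(n); save(c,n+"1.png"); np.save(n+".npy",cloud(c)); print(n,c["fx"],c["R"],c["t"])
o=get_obs(); print(o, tip_reach if not callable(tip_reach) else tip_reach())
E
```

```text
top 422.89693067979687 [[ 0.02153763 -0.99973362 -0.00829539]
 [-0.99649765 -0.02079586 -0.08099362]
 [ 0.08079954  0.01001075 -0.9966801 ]] [0.11316976 0.60028891 1.16369076]
side 484.7409298359494 [[-0.98460936 -0.17372625 -0.01906811]
 [-0.10862291  0.69377399 -0.71195416]
 [ 0.13691408 -0.69892549 -0.70196701]] [0.60125898 0.02145145 1.10563892]
{'clock': 0.1, 'joint_pos': array([ 1.23843661,  0.33284008, -0.06473651,  1.46084123,  0.02157345,
        1.34989457, -0.08849571]), 'joint_velocities': array([-9.08511643e-04, -2.36910170e-03, -3.59123282e-05, -2.24911831e-03,
        2.89826481e-04,  3.38064230e-04, -9.60903263e-04]), 'tau': array([ 9.99914664e-04, -6.26745629e+01,  4.89059254e-02, -3.92425132e+01,
        1.63133506e-02,  7.05169165e-03,  9.04684072e-06]), 'position': array([ 0.19044948, -0.59494509,  0.24158363]), 'ee_rot': array([ 9.88025866e-01,  1.54286979e-01, -1.08826476e-04, -6.35389591e-04]), 'ft_force': array([-0.26431995, -0.24499889, -0.94428022]), 'torque': array([0.00179844, 0.02090763, 0.02554454]), 'grasp_force': 0.0, 'grip_width': 1.000863591955884} 0.011
```

View pics/top1.png

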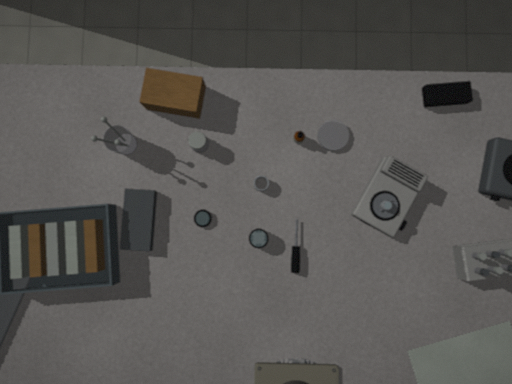

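View pics/side1.png

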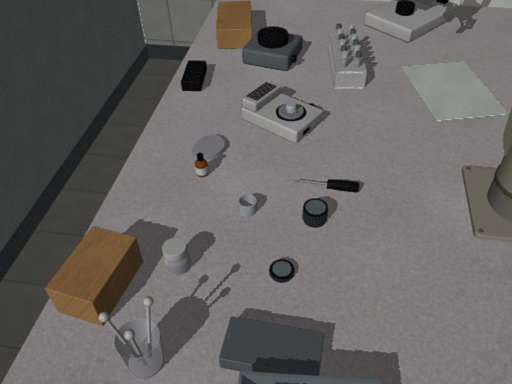

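The top view shows the collar at about (259,238) and the port spigot at (385,205). In the side view they are at (316,212) and (291,108).

```bash
python3 - <<'E'
from h import *
T=np.load("top.npy");S=np.load("side.npy")
def roi(A,u,v,r): return A[v-r:v+r+1,u-r:u+r+1].reshape(-1,3)
for n,A,u,v in(("top",T,259,238),("side",S,316,212)):
    p=roi(A,u,v,16); q=p[(p[:,2]>.03)&(p[:,2]<.05)]
    (x,y),r=cv2.minEnclosingCircle(q[:,:2].astype(np.float32)*1000)
    print(n,"collar",len(q),np.median(q[:,2]),q.mean(0),x,y,r)
for n,A,u,v in(("top",T,385,205),("side",S,291,108)):
    p=roi(A,u,v,22); q=p[(p[:,2]>.061)&(p[:,2]<.071)]
    print(n,"tip",len(q),np.median(q[:,2]),q.mean(0), (q.min(0)+q.max(0))/2,np.ptp(q,0))
    s=p[(p[:,2]>.045)&(p[:,2]<.056)]
    (x,y),r=cv2.minEnclosingCircle(s[:,:2].astype(np.float32)*1000);print("seat",x,y,r,np.median(s[:,2]))
# base rectangle
p=roi(T,390,195,50); m=(abs(p[:,2]-.04)<.004);s=p[m]; print(cv2.minAreaRect(s[:,:2].astype(np.float32)*1000))
p=roi(T,390,195,50); m=(abs(p[:,2]-.07)<.004);s=p[m]; print("hump",s.mean(0))
a=cv2.imread("pics/top1.png")[180:230,360:410]; b=cv2.imread("pics/side1.png")[85:135,265:315]
f=lambda x:cv2.convertScaleAbs(cv2.resize(x,(390,390),interpolation=cv2.INTER_CUBIC),alpha=1.4)
cv2.imwrite("pics/crop.png",np.hstack([f(a),f(b)]))
E
```

```text
top collar 308 0.03812232656761625 [0.45832585 0.11026653 0.03827688] 457.8468322753906 110.45806884765625 27.66461944580078
side collar 409 0.03688900465450114 [0.45828268 0.11610398 0.03664301] 457.05609130859375 114.61122131347656 29.22273826599121
top tip 89 0.06517978604584693 [ 0.55855884 -0.23752907  0.06542066] [ 0.57867816 -0.25459371  0.06571586] [0.07435221 0.06730868 0.00923454]
seat 561.48046875 -240.1575927734375 72.65282440185547 0.04812874158165928
side tip 123 0.06478396423457468 [ 0.58898467 -0.26676839  0.06506878] [ 0.58428237 -0.26800361  0.06569853] [0.0849593  0.10453046 0.00927006]
seat 570.8521728515625 -258.4558410644531 63.918434143066406 0.047435031306157505
((578.229736328125, -254.05711364746094), (141.07931518554688, 188.65347290039062), 61.39813232421875)
hump [ 0.63888607 -0.27873592  0.06914452]
```

View pics/crop.png

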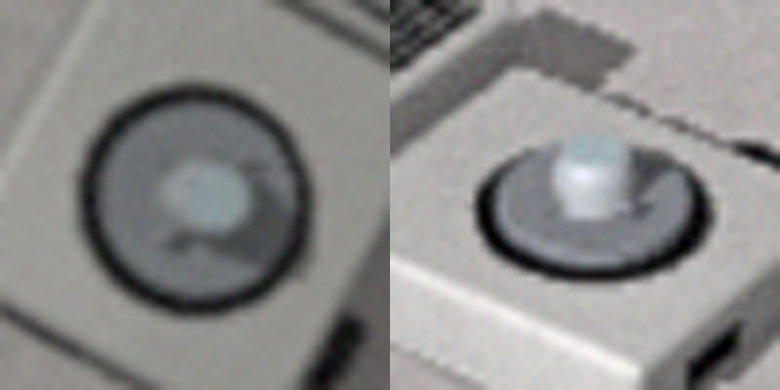

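```bash
cat > m.py <<'E'
from h import *
def near(A,c,r,z0,z1):
    p=A.reshape(-1,3); d=np.hypot(p[:,0]-c[0],p[:,1]-c[1]); return p[(d<r)&(p[:,2]>z0)&(p[:,2]<z1)]
def circ(q):
    (x,y),r=cv2.minEnclosingCircle(q[:,:2].astype(np.float32)*1000); return np.round([x,y,r],1)
E
python3 - <<'E'
from m import *
for n,px in(("top",(386,205)),("side",(291,107))):
    A=np.load(n+".npy"); c=A[px[1],px[0]]; print(n,c)
    q=near(A,c,.022,.062,.07); print("tip",len(q),q.mean(0),circ(q))
    q=near(A,c,.05,.0455,.052); print("seat",len(q),q.mean(0),circ(q),np.median(q[:,2]))
    q=near(A,(.458,.112),.04,.036 if n=="top" else .0365,.046); print("collar",len(q),q.mean(0),circ(q))
    q=near(A,(.458,.112),.04,-.01,.003); print("table",np.median(q[:,2]))
    # seat dark outline ellipse from image: threshold the dark ring
    im=cv2.cvtColor(cv2.imread(f"pics/{n}1.png"),cv2.COLOR_BGR2GRAY); v,u=np.nonzero(im[px[1]-22:px[1]+23,px[0]-22:px[0]+23]<45)
    w=A[v+px[1]-22,u+px[0]-22]; k=np.hypot(*(w-c)[:,:2].T)<.05; w=w[k]
    B=np.c_[2*w[:,:2],np.ones(len(w))]; s=np.linalg.lstsq(B,(w[:,:2]**2).sum(1),rcond=None)[0]; print("dark ring",len(w),s[:2],np.sqrt(s[2]+s[:2]@s[:2]),np.median(w[:,2]))
E
```

```text
top [ 0.55490483 -0.23130907  0.0659182 ]
tip 80 [ 0.55526125 -0.23452096  0.0655252 ] [ 555.  -234.6   14.4]
seat 308 [ 0.55688411 -0.23418129  0.04821139] [ 558.7 -239.2   40.5] 0.0481073112718914
collar 254 [0.45867378 0.11057485 0.0390363 ] [458.7 110.2  26.8]
table -0.0005192355428544711
dark ring 161 [ 0.55546711 -0.23493183] 0.03730705849925353 0.041823324239206344
side [ 0.55446046 -0.22178944  0.0617368 ]
tip 46 [ 0.55585541 -0.22948714  0.06446205] [ 556.8 -229.4   14.6]
seat 144 [ 0.55533797 -0.22468412  0.04728655] [ 555.4 -231.4   34.4] 0.046918759858720974
collar 240 [0.45819119 0.11411433 0.03811304] [459.  115.4  28.9]
table -0.0010986328691557515
dark ring 83 [ 0.55668363 -0.23243987] 0.0375950285955523 0.03980216429714295
```

```bash
cat > d.py <<'E'
import sys; from h import *; from scipy.spatial.transform import Rotation as Ro
o=get_obs(); R=Ro.from_quat(o["ee_rot"]).as_matrix(); print(o["clock"],o["position"].round(4),o["joint_pos"].round(2),o["ft_force"].round(1)); print("x",R[:,0].round(3),"y",R[:,1].round(3),"z",R[:,2].round(4))
for a in sys.argv[1:]: print(a,(R.T@(np.array(eval(a))-o["position"])).round(4))
E
python3 d.py "(.48,-.25,.2)" "(.4585,.112,.15)"
```

```text
0.1 [ 0.1904 -0.5949  0.2416] [ 1.24  0.33 -0.06  1.46  0.02  1.35 -0.09] [-0.3 -0.2 -0.9]
x [ 0.952  0.305 -0.   ] y [ 0.305 -0.952 -0.001] z [-4.0e-04  1.2e-03 -1.0e+00]
(.48,-.25,.2) [ 0.3809 -0.2402  0.0419]
(.4585,.112,.15) [ 0.4708 -0.5914  0.0923]
```

The manual's scale: shifts go in shares of 75 cm and turns go in shares of pi rad. Converting my numbers, 0.381 m / 0.75 = 0.508, -0.24 m / 0.75 = -0.32.

Emit:
move_arm(
  plan=[
    {"delta_pos":[0.508,-0.32,0.0533],"turn":[0,0,0],"fingers":0},
    {"delta_pos":[0.508,-0.32,0.0533],"turn":[0,0,0],"fingers":0},
    {"delta_pos":[0.508,-0.32,0.0533],"turn":[0,0,0],"fingers":0},
    {"delta_pos":[0.508,-0.32,0.0533],"turn":[0,0,0],"fingers":0},
    {"delta_pos":[0.508,-0.32,0.0533],"turn":[0,0,0],"fingers":0},
    {"delta_pos":[0.508,-0.32,0.0533],"turn":[0,0,0],"fingers":0},
    {"delta_pos":[0.508,-0.32,0.0533],"turn":[0,0,0],"fingers":0},
    {"delta_pos":[0.508,-0.32,0.0533],"turn":[0,0,0],"fingers":0},
  ],
)

```text
clock: 1.1
position: [0.4824, -0.246, 0.2018]
ee_rot: [0.988, 0.158, 0.0, -0.001]
ft_force: [-0.4, -0.9, 0.9]
grip_width: 0.999
grasp_force: 0.0
```

```bash
python3 d.py "(.4585,.112,.12)"
```

```text
1.1 [ 0.4824 -0.246   0.2018] [ 0.73  0.2  -0.38  1.72  0.08  1.23 -0.93] [-0.4 -0.9  0.9]
x [0.95  0.311 0.001] y [ 0.311 -0.95  -0.002] z [ 0.      0.0018 -1.    ]
(.4585,.112,.12) [ 0.0886 -0.3475  0.0824]
```

To row units: -0.347 m / 0.75 = -0.4627, 0.089 m / 0.75 = 0.1187.

Emit:
move_arm(
  plan=[
    {"delta_pos":[0.1187,-0.4627,0.0667],"turn":[0,0,0],"fingers":0},
    {"delta_pos":[0.1187,-0.4627,0.0667],"turn":[0,0,0],"fingers":0},
    {"delta_pos":[0.1187,-0.4627,0.1093],"turn":[0,0,0],"fingers":0},
    {"delta_pos":[0.1187,-0.4627,0.1093],"turn":[0,0,0],"fingers":0},
    {"delta_pos":[0.1187,-0.4627,0.1093],"turn":[0,0,0],"fingers":0},
    {"delta_pos":[0.1187,-0.4627,0.1093],"turn":[0,0,0],"fingers":0},
    {"delta_pos":[0.1187,-0.4627,0.1093],"turn":[0,0,0],"fingers":0},
    {"delta_pos":[0.1187,-0.4627,0.1093],"turn":[0,0,0],"fingers":0},
  ],
)

```text
clock: 2.1
position: [0.4593, 0.1061, 0.1201]
ee_rot: [0.988, 0.154, -0.0, 0.0]
ft_force: [0.1, -0.2, -0.1]
grip_width: 1.0
grasp_force: 0.0
```

```bash
python3 d.py "(.4585,.112,.06)" "(.4585,.112,.02)"; python3 -c "
from h import *
c=camera('side');a=c['color'][90:250,250:400,::-1];cv2.imwrite('pics/s2.png',cv2.resize(a,None,fx=4,fy=3.75))"
```

```text
2.1 [0.4593 0.1061 0.1201] [ 0.31  0.17 -0.68  1.97  0.12  1.05 -1.68] [ 0.1 -0.2 -0.1]
x [ 0.953  0.304 -0.001] y [ 0.304 -0.953  0.   ] z [-5.e-04 -6.e-04 -1.e+00]
(.4585,.112,.06) [ 0.0011 -0.0058  0.0601]
(.4585,.112,.02) [ 0.0011 -0.0059  0.1001]
```

View pics/s2.png

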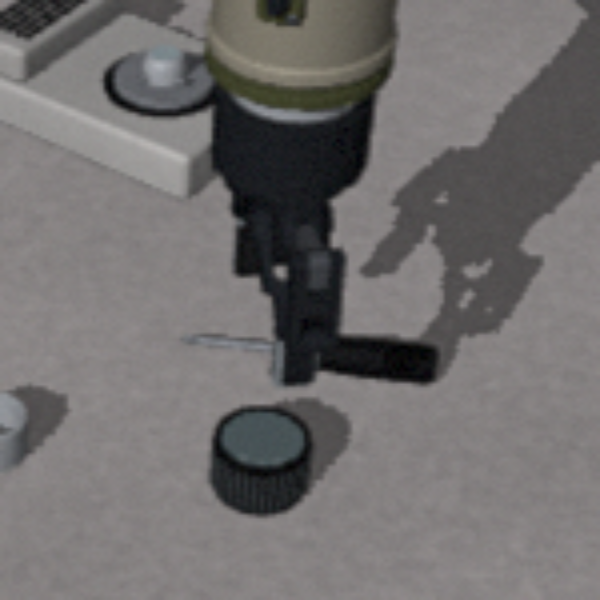

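The side view shows the open fingers hanging just beyond the collar, which is at about (262,460) in the crop. The screwdriver is clear of them, so I'm descending.

Emit:
move_arm(
  plan=[
    {"delta_pos":[0.0013,-0.0053,0.04],"turn":[0,0,0],"fingers":0},
    {"delta_pos":[0.0013,-0.0053,0.0733],"turn":[0,0,0],"fingers":0},
    {"delta_pos":[0.0013,-0.0053,0.0733],"turn":[0,0,0],"fingers":0},
    {"delta_pos":[0.0013,-0.0053,0.0733],"turn":[0,0,0],"fingers":0},
  ],
)

```text
clock: 2.65
position: [0.4597, 0.1105, 0.0663]
ee_rot: [0.988, 0.154, 0.001, 0.0]
ft_force: [0.1, -0.0, 1.1]
grip_width: 0.997
grasp_force: 0.0
```

```bash
python3 d.py "(.4585,.112,.02)"
```

```text
2.65 [0.4597 0.1105 0.0663] [ 0.28  0.25 -0.67  2.01  0.19  0.94 -1.75] [ 0.1 -0.   1.1]
x [0.953 0.304 0.001] y [ 0.304 -0.953  0.   ] z [ 1.1e-03 -1.0e-04 -1.0e+00]
(.4585,.112,.02) [-0.0007 -0.0018  0.0463]
```

Emit:
move_arm(
  force=60,
  plan=[
    {"delta_pos":[-0.0013,-0.0013,0.0333],"turn":[0,0,0],"fingers":0},
    {"delta_pos":[-0.0013,-0.0013,0.0613],"turn":[0,0,0],"fingers":0},
    {"delta_pos":[-0.0013,-0.0013,0.0613],"turn":[0,0,0],"fingers":0},
    {"delta_pos":[-0.0013,-0.0013,0.0613],"turn":[0,0,0],"fingers":1},
    {"delta_pos":[-0.0013,-0.0013,0.0613],"turn":[0,0,0],"fingers":1},
    {"delta_pos":[-0.0013,-0.0013,0.0613],"turn":[0,0,0],"fingers":1},
    {"delta_pos":[-0.0013,-0.0013,0.0613],"turn":[0,0,0],"fingers":1},
    {"delta_pos":[-0.0013,-0.0013,0.0613],"turn":[0,0,0],"fingers":1},
  ],
)

```text
clock: 3.65
position: [0.4587, 0.1119, 0.0209]
ee_rot: [0.988, 0.154, 0.001, 0.0]
ft_force: [-3.1, -0.9, 11.5]
grip_width: 0.614
grasp_force: 61.1
```

```bash
python3 d.py; python3 -c "
from m import *
for n in('top','side'):
    A=cloud(camera(n)); np.save(n+'2.npy',A)
A=np.load('top2.npy');q=near(A,(.458,.112),.035,.032,.044);print(len(q),q.mean(0),circ(q))
A=np.load('side2.npy');q=near(A,(.458,.112),.035,.034,.044);print(len(q),q.mean(0),circ(q))
"
```

```text
3.65 [0.4587 0.1119 0.0209] [ 0.25  0.33 -0.64  2.04  0.26  0.84 -1.81] [-3.1 -0.9 11.5]
x [0.953 0.305 0.002] y [ 0.305 -0.953  0.001] z [ 2.1e-03 -3.0e-04 -1.0e+00]
0 [nan nan nan] [0. 0. 0.]
141 [0.4714696  0.11729456 0.03745124] [463.2 117.6  29.9]<string>:5: RuntimeWarning: Mean of empty slice.
  ret = um.true_divide(
```

To row units: -0.1 m / 0.75 = -0.1333, -0.05 m / 0.75 = -0.0667.

Emit:
move_arm(
  plan=[
    {"delta_pos":[0,0,-0.0667],"turn":[0,0,0],"fingers":1},
    {"delta_pos":[0,0,-0.1333],"turn":[0,0,0],"fingers":1},
    {"delta_pos":[0,0,-0.1333],"turn":[0,0,0],"fingers":1},
  ],
)

```text
clock: 4.12
position: [0.4601, 0.1124, 0.1233]
ee_rot: [0.988, 0.154, 0.004, 0.0]
ft_force: [0.4, 0.0, -2.1]
grip_width: 0.611
grasp_force: 64.2
```

```bash
python3 d.py "(.556,-.2335,.12)"
```

```text
4.125 [0.4601 0.1124 0.1233] [ 0.32  0.16 -0.7   1.97  0.12  1.05 -1.69] [ 0.4  0.  -2.1]
x [0.952 0.305 0.007] y [ 0.305 -0.952  0.002] z [ 7.4e-03  2.0e-04 -1.0e+00]
(.556,-.2335,.12) [-0.0141  0.3587  0.0039]
```

To row units: 0.359 m / 0.75 = 0.4787, -0.014 m / 0.75 = -0.0187.

Emit:
move_arm(
  plan=[
    {"delta_pos":[-0.0187,0.4787,0],"turn":[0,0,0],"fingers":1},
    {"delta_pos":[-0.0187,0.4787,0],"turn":[0,0,0],"fingers":1},
    {"delta_pos":[-0.0187,0.4787,0],"turn":[0,0,0],"fingers":1},
    {"delta_pos":[-0.0187,0.4787,0],"turn":[0,0,0],"fingers":1},
    {"delta_pos":[-0.0187,0.4787,0],"turn":[0,0,0],"fingers":1},
    {"delta_pos":[-0.0187,0.4787,0],"turn":[0,0,0],"fingers":1},
    {"delta_pos":[-0.0187,0.4787,0],"turn":[0,0,0],"fingers":1},
    {"delta_pos":[-0.0187,0.4787,0],"turn":[0,0,0],"fingers":1},
    {"delta_pos":[-0.0187,0.4787,0],"turn":[0,0,0],"fingers":1},
  ],
)

```text
clock: 5.25
position: [0.5538, -0.2328, 0.1191]
ee_rot: [0.988, 0.155, -0.0, -0.0]
ft_force: [1.0, 0.9, -1.3]
grip_width: 0.611
grasp_force: 64.1
```

```bash
python3 d.py "(.556,-.2335,.09)"; python3 - <<'E'
from m import *
for n in('top','side'):
    c=camera(n);A=cloud(c); np.save(n+'3.npy',A); save(c,n+'3.png')
a=cv2.imread('pics/side3.png')[60:140,240:340]; cv2.imwrite('pics/s3.png',cv2.resize(a,None,fx=6,fy=6,interpolation=cv2.INTER_CUBIC))
E
```

```text
5.25 [ 0.5538 -0.2328  0.1191] [ 0.68  0.41 -0.44  1.65  0.19  1.12 -1.07] [ 1.   0.9 -1.3]
x [ 0.952  0.307 -0.   ] y [ 0.307 -0.952 -0.001] z [-4.e-04  5.e-04 -1.e+00]
(.556,-.2335,.09) [0.0019 0.0014 0.0291]
```

View pics/s3.png

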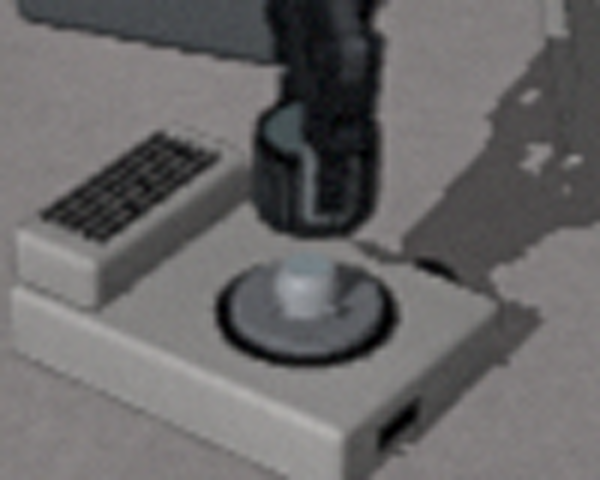

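The side view shows the cell held upright above the base, with its outline over columns 252–382 and the spigot at about column 306 of the crop. I'll check the axis offset numerically.

```bash
python3 - <<'E'
from m import *
c=camera('side');R=np.array(c["R"]);t=c["t"]
def pr(X): p=R@np.array(X)+t; return c["fx"]*p[0]/p[2]+c["cx"],c["fy"]*p[1]/p[2]+c["cy"],p[2]
print("collar pred bottom/top",pr((.5538,-.2328,.0985)),pr((.5538,-.2328,.1385)))
print("spigot pred",pr((.556,-.2335,.066)),pr((.556,-.2335,.05)))
g=cv2.cvtColor(c["color"],cv2.COLOR_RGB2GRAY)
for v in range(88,100): 
    u=np.nonzero(g[v,265:325]<70)[0]+265; print(v,u.min(),u.max(),(u.min()+u.max())/2, end=' | ')
print()
for v in range(103,112):
    r=g[v,270:315].astype(int); print(v,r[12:32])
E
```

```text
collar pred bottom/top (np.float64(292.2038810444123), np.float64(92.90639074053712), np.float64(1.2750280406556294)) (np.float64(292.7167878557192), np.float64(79.52138427890051), np.float64(1.246949360134411))
spigot pred (np.float64(291.0186871036815), np.float64(103.14097555149588), np.float64(1.2986324274012457)) (np.float64(290.8335411084889), np.float64(108.15006133833089), np.float64(1.309863899609733))
88 265 302 283.5 | 89 265 302 283.5 | 90 265 302 283.5 | 91 265 302 283.5 | 92 265 302 283.5 | 93 265 302 283.5 | 94 277 301 289.0 | 95 275 301 288.0 | 96 274 300 287.0 | 97 269 299 284.0 | 98 272 309 290.5 | 99 270 297 283.5 | 
103 [127 131 124 112 114 118 124 126 125 125 126 126 124 111 113 114 128 129
 131 123]
104 [ 90  95 100 100 101 123 126 125 122 123 123 124 123 106  68  72  84  88
 107 128]
105 [ 84  91  89  92 117 135 129 126 125 126 124 122 115  98  65  55  53  56
  57  92]
106 [ 93  96  92 100 131 145 155 155 150 146 138 132 121  95  63  52  53  56
  60  66]
107 [ 92  94  93 104 138 148 161 173 170 156 145 131 119  94  70  49  54  69
  87  93]
108 [ 93  92  91 103 134 148 155 159 159 149 141 127 114  91  65  54  65  90
  94  96]
109 [ 92  94  91  97 121 144 148 149 146 140 134 123 106  88  66  68  93  95
  97  95]
110 [ 94  92  87  94 111 131 145 147 142 139 131 118 104  85  71  88  94  92
  96  97]
111 [ 96  93  96  88  91 123 142 143 141 139 132 119 116 105  70  60  75  91
  95  95]
```

To row units: 0.035 m / 0.75 = 0.0467, 0.032 m / 0.75 = 0.0427.

Emit:
move_arm(
  plan=[
    {"delta_pos":[0.0027,0.0013,0.0133],"turn":[0,0,0],"fingers":1},
    {"delta_pos":[0.0027,0.0013,0.0293],"turn":[0,0,0],"fingers":1},
    {"delta_pos":[0.0027,0.0013,0.0373],"turn":[0,0,0],"fingers":1},
    {"delta_pos":[0.0027,0.0013,0.0427],"turn":[0,0,0],"fingers":1},
    {"delta_pos":[0.0027,0.0013,0.0467],"turn":[0,0,0],"fingers":1},
    {"delta_pos":[0.0027,0.0013,0.0467],"turn":[0,0,0],"fingers":1},
  ],
)

```text
clock: 6.15
position: [0.556, -0.2347, 0.0842]
ee_rot: [0.988, 0.154, -0.0, -0.0]
ft_force: [-0.6, 0.7, -1.7]
grip_width: 0.61
grasp_force: 64.1
```

```bash
python3 d.py "(.556,-.2335,.078)"; python3 -c "
from h import *
print(get_obs()['torque'])"
```

```text
6.15 [ 0.556  -0.2347  0.0842] [ 0.67  0.46 -0.43  1.67  0.21  1.06 -1.09] [-0.6  0.7 -1.7]
x [ 0.952  0.305 -0.   ] y [ 0.305 -0.952 -0.   ] z [-1.e-04 -0.e+00 -1.e+00]
(.556,-.2335,.078) [ 0.0004 -0.0011  0.0062]
[-0.02980637  0.02590879 -0.06041988]
```

To row units: 0.006 m / 0.75 = 0.008, 0.005 m / 0.75 = 0.0067.

Emit:
move_arm(
  plan=[
    {"delta_pos":[0,-0.0013,0.004],"turn":[0,0,0],"fingers":1},
    {"delta_pos":[0,-0.0013,0.0067],"turn":[0,0,0],"fingers":1},
    {"delta_pos":[0,-0.0013,0.008],"turn":[0,0,0],"fingers":1},
    {"delta_pos":[0,-0.0013,0.008],"turn":[0,0,0],"fingers":1},
  ],
)

```text
clock: 6.65
position: [0.5557, -0.2337, 0.0783]
ee_rot: [0.988, 0.154, -0.0, 0.0]
ft_force: [0.1, 0.3, -1.7]
grip_width: 0.612
grasp_force: 64.1
```

To row units: 0.004 m / 0.75 = 0.0053, 0.003 m / 0.75 = 0.004.

Emit:
move_arm(
  plan=[
    {"delta_pos":[0,0,0.0027],"turn":[0,0,0],"fingers":1},
    {"delta_pos":[0,0,0.004],"turn":[0,0,0],"fingers":1},
    {"delta_pos":[0,0,0.0053],"turn":[0,0,0],"fingers":1},
    {"delta_pos":[0,0,0.0053],"turn":[0,0,0],"fingers":1},
  ],
)

```text
clock: 7.15
position: [0.5557, -0.2337, 0.0742]
ee_rot: [0.988, 0.154, -0.0, -0.0]
ft_force: [0.6, 0.1, -0.9]
grip_width: 0.61
grasp_force: 64.1
```

To row units: 0.002 m / 0.75 = 0.0027, 0.001 m / 0.75 = 0.0013.

Emit:
move_arm(
  plan=[
    {"delta_pos":[0,0,0.0013],"turn":[0,0,0],"fingers":1},
    {"delta_pos":[0,0,0.0027],"turn":[0,0,0],"fingers":1},
    {"delta_pos":[0,0,0.0027],"turn":[0,0,0],"fingers":1},
  ],
)

```text
clock: 7.52
position: [0.5557, -0.2337, 0.0722]
ee_rot: [0.988, 0.154, -0.0, 0.0]
ft_force: [0.2, 0.5, -1.1]
grip_width: 0.613
grasp_force: 64.1
```

To row units: 0.002 m / 0.75 = 0.0027, 0.001 m / 0.75 = 0.0013.

Emit:
move_arm(
  plan=[
    {"delta_pos":[0,0,0.0013],"turn":[0,0,0],"fingers":1},
    {"delta_pos":[0,0,0.0027],"turn":[0,0,0],"fingers":1},
    {"delta_pos":[0,0,0.0027],"turn":[0,0,0],"fingers":1},
  ],
)

```text
clock: 7.9
position: [0.5557, -0.2337, 0.0702]
ee_rot: [0.988, 0.154, -0.0, 0.0]
ft_force: [-0.5, 0.1, -1.2]
grip_width: 0.609
grasp_force: 64.1
```

To row units: 0.002 m / 0.75 = 0.0027, 0.001 m / 0.75 = 0.0013.

Emit:
move_arm(
  plan=[
    {"delta_pos":[0,0,0.0013],"turn":[0,0,0],"fingers":1},
    {"delta_pos":[0,0,0.0027],"turn":[0,0,0],"fingers":1},
    {"delta_pos":[0,0,0.0027],"turn":[0,0,0],"fingers":1},
  ],
)

```text
clock: 8.28
position: [0.5558, -0.2338, 0.0686]
ee_rot: [0.988, 0.154, 0.0, 0.0]
ft_force: [-2.3, 0.7, 2.8]
grip_width: 0.611
grasp_force: 64.4
```

To row units: 0.002 m / 0.75 = 0.0027, 0.001 m / 0.75 = 0.0013.

Emit:
move_arm(
  plan=[
    {"delta_pos":[0,0,0.0013],"turn":[0,0,0],"fingers":1},
    {"delta_pos":[0,0,0.0027],"turn":[0,0,0],"fingers":1},
    {"delta_pos":[0,0,0.0027],"turn":[0,0,0],"fingers":1},
  ],
)

```text
clock: 8.65
position: [0.5558, -0.2338, 0.0664]
ee_rot: [0.988, 0.154, 0.0, 0.0]
ft_force: [-1.6, 1.4, 4.9]
grip_width: 0.613
grasp_force: 64.5
```

```bash
python3 d.py; python3 - <<'E'
from m import *
c=camera('side');A=cloud(c); save(c,'side4.png')
a=cv2.imread('pics/side4.png')[60:140,240:340]; cv2.imwrite('pics/s4.png',cv2.resize(a,None,fx=6,fy=6,interpolation=cv2.INTER_CUBIC))
print(get_obs()["torque"])
E
```

```text
8.65 [ 0.5558 -0.2338  0.0664] [ 0.66  0.48 -0.42  1.69  0.22  1.03 -1.1 ] [-1.6  1.4  4.9]
x [0.952 0.305 0.   ] y [ 0.305 -0.952  0.   ] z [ 2.e-04 -2.e-04 -1.e+00]
[0.09642906 0.39618355 0.01566873]
```

View pics/s4.png

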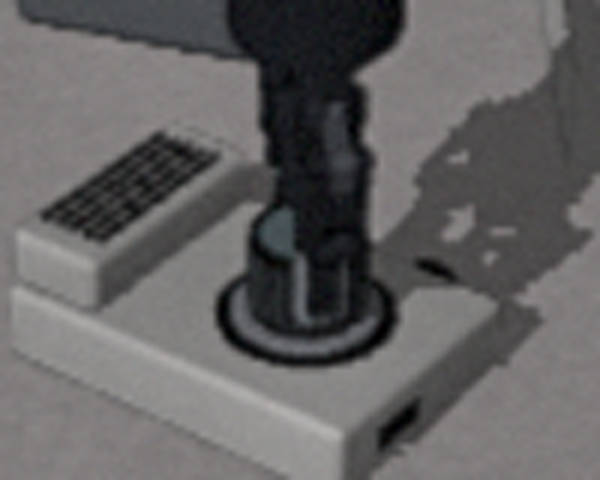

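The cell sits flat on the seat ring in the picture, and the force rises gently at about 0.9 N/mm. So the keyways happened to be aligned already and the cell is on the sprung seat. Now I'm pushing it home.

Emit:
move_arm(
  plan=[
    {"delta_pos":[0,0,0.0013],"turn":[0,0,0],"fingers":1},
    {"delta_pos":[0,0,0.0027],"turn":[0,0,0],"fingers":1},
    {"delta_pos":[0,0,0.004],"turn":[0,0,0],"fingers":1},
    {"delta_pos":[0,0,0.004],"turn":[0,0,0],"fingers":1},
  ],
)

```text
clock: 9.2
position: [0.5558, -0.2338, 0.0635]
ee_rot: [0.988, 0.154, 0.0, 0.0]
ft_force: [-2.4, 0.5, 6.2]
grip_width: 0.615
grasp_force: 64.7
```

Emit:
move_arm(
  force=80,
  plan=[
    {"delta_pos":[0,0,0.0013],"turn":[0,0,0],"fingers":1},
    {"delta_pos":[0,0,0.002],"turn":[0,0,0],"fingers":1},
    {"delta_pos":[0,0,0.0027],"turn":[0,0,0],"fingers":1},
    {"delta_pos":[0,0,0.0027],"turn":[0,0,0],"fingers":1},
  ],
)

```text
clock: 9.7
position: [0.556, -0.2337, 0.063]
ee_rot: [0.988, 0.154, 0.0, 0.0]
ft_force: [-9.3, 3.3, 20.3]
grip_width: 0.604
grasp_force: 84.1
```

To row units: -0.0005 m / 0.75 = -0.0007.

Emit:
move_arm(
  plan=[
    {"delta_pos":[-0.0007,0,0.0007],"turn":[0,0,0],"fingers":1},
    {"delta_pos":[-0.0007,0,0.0007],"turn":[0,0,0],"fingers":1},
    {"delta_pos":[-0.0007,0,0.0007],"turn":[0,0,0],"fingers":1},
    {"delta_pos":[-0.0007,0,0.0007],"turn":[0,0,0],"fingers":1},
  ],
)

```text
clock: 10.2
position: [0.556, -0.2338, 0.063]
ee_rot: [0.988, 0.154, 0.001, 0.0]
ft_force: [-9.6, 3.6, 22.9]
grip_width: 0.609
grasp_force: 84.4
```

```bash
python3 - <<'E'
from m import *
A=np.load('side3.npy'); c=camera('side'); B=cloud(c); save(c,'side5.png')
# glass-top height of the cell before (TCP z .119) and now, visible part
for n,W,z in(("before",A,.1191),("now",B,get_obs()["position"][2])):
    q=near(W,(.556,-.232),.03,z+.005,z+.026); h=q[:,2]; print(n,z,len(q),np.histogram(h-z,np.arange(.005,.027,.002)))
    
a=cv2.imread('pics/side5.png')[60:140,240:340]; cv2.imwrite('pics/s5.png',cv2.resize(a,None,fx=6,fy=6,interpolation=cv2.INTER_CUBIC))
E
```

```text
before 0.1191 115 (array([ 7,  6, 14, 10, 24, 27, 22,  3,  1,  1]), array([0.005, 0.007, 0.009, 0.011, 0.013, 0.015, 0.017, 0.019, 0.021,
       0.023, 0.025]))
now 0.06297610258311508 111 (array([12,  6,  8, 11, 18, 37, 14,  3,  1,  1]), array([0.005, 0.007, 0.009, 0.011, 0.013, 0.015, 0.017, 0.019, 0.021,
       0.023, 0.025]))
```

View pics/s5.png

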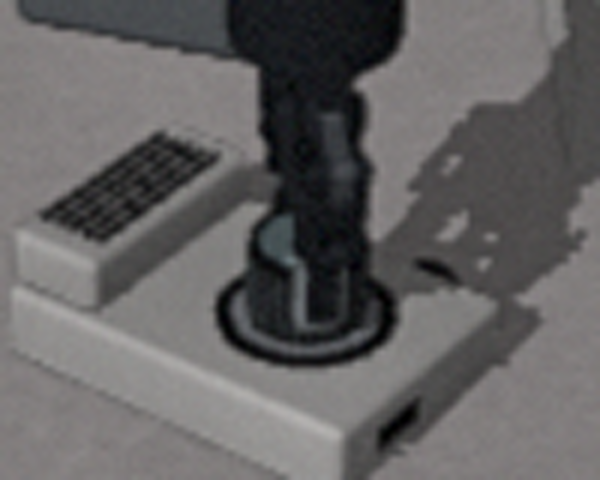

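The picture shows the seat ring sunk into its recess and the cell fully down on it, near (305,290) in the crop. The cell has not slipped in the grip, and the stop was hit 6 mm below first seat contact.

```bash
python3 -c "
from workcell import *
print(hand_in())"
```

```text
the job is handed in; nothing more can be done
None
```

The filter cell is over the spigot and pushed fully home, with the gripper still holding it down at about 23 N, and the job is handed in; the keyways were already lined up with the pins, so no turning was needed.

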